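# Prise the stuck end cover off a reagent pump with a wedge

### The arm

A 7-joint arm with a two-finger parallel gripper is mounted at the origin on a cart in front of the work surface, level with it; the furniture and walls round the work are solid. World frame = base frame: x ahead of the robot, y to its left, z up, the work surface at z = 0. Lengths are in m, angles in rad, forces in N, time in s.
With the tool pointing down it reaches from about 0.4 to 0.85 m from the base axis. Payload 6.9 kg.
Tool frame: the origin (TCP) lies on the centre line of the jaws, within the pads' length; the fingertips stand 25 mm ahead of it and the grasp point (between the pads) lies 6 mm ahead of it; z points along the fingers, y is the line along which they close (so a half turn about z gives the same grasp; the last joint's range is limited). The gripper opens to 85 mm and grips with 20 to 120 N. Pads are 22 mm wide; open, the fingers measure 114 mm over their backs; the gripper's body (76 mm by 85 mm) begins 54 mm behind the grasp point. The pads swing forward as they close: fully open they stand 13 mm farther back than shut.
Start: joints at [-1.244, 0.507, -0.238, 1.5, 0.126, 1.149, -0.155], TCP at [0.138, 0.61, 0.256] pointing down, gripper open.
Joint ranges: [-3.08, 3.08], [-0.24, 2.05], [-1.43, 1.35], [0, 2.5], [-1.52, 4.66], [0.17, 1.96], [-2.89, 2.89]. Speed limits (rad/s): [2.39, 2.39, 3.14, 3.14, 3.14, 3.14, 3.14].

### API

Orientations are given as [roll, pitch, yaw] about the fixed x, y, z axes, in that order (R = Rz(yaw) Ry(pitch) Rx(roll)).
In Python, from plant import * gives the robot as it stands. The module is installed in compiled form; this text tells all that it offers.
- The arm moves only by the tool arm_command, never from a script. Its argument "series" is a list of rows, each a list of 5 numbers: the shift along the tool's x, y, z as a fraction of full scale, then the turn about the tool's z as a fraction of full scale, then the finger opening in mm, from 0 to 85.4. A call has 1 to 20 rows; each row shifts and turns the commanded pose from where the row before left it, along the tool's axes as they then stand; what a row does not reach is not made up. Full scale, the value 1, is 0.12 m for a shift and 120 degrees for a turn. A row lasts 1/10 s, in which the tool goes at most 50 mm and 8.59 degrees, less where a joint would pass 70% of its speed; a pose out of reach is approached as far as the arm can. A call with a number of a shift or a turn outside -1 to 1 is refused whole. A call with a gripper value outside its range is refused whole. The fingers move at their own pace and stop on an object; "grip_force" is the grip in N (left out, the last holds). Time passes only in rows, so rows that do not move let the fingers close. It gives the time, the measured TCP pose, the force, the opening and the grip force at its end, in the units of the state.
- get_obs(): the state, without advancing time (a new reading comes with each control period).
- grab_frame(name): name is "scene" or "top" or "wrist"; returns the picture (384x512x3 uint8, blue, green, red); there is no depth.
- get_calibration(name): a dict with "intrinsics" (3x3 intrinsics, pixels), "k1" (the pictures are not rectified: a ray, as slopes to the right and down, at radius r is drawn at 1 + k1 r^2 times it, then the intrinsics apply), "xyz" and "rotation" of the camera in the world. Camera axes: x right, y up, looking along -z (the intrinsics and any distortion apply to the point x, -y, -z); pixel columns grow to the right and rows downward; lengths in m; the calibration is good to about 2 mm. A picture is of the moment at which its call begins: read the wrist's pose just before it. get_calibration takes no time and is no camera call; for the wrist camera it gives the pose at the moment of the call.
- hand_in(): hands the job in; it is judged then, once.
Trained networks look in the newest picture that a camera, given by its name, has taken for a name from the list of things; names that differ only in an ending like _2 or _b are one class to them, and where a whole thing is asked for, a point or a joint stands for the part that bears it (a point fixed in the world has none). Each returns a list of dicts, best first, with "p" (0 to 1); they miss things now and then, are a little off and sometimes report something else, mostly with a low value. They report only what shows in the picture. A call takes as long as a camera call.
- outline_of(thing, camera): "mask" (384x512 bool, what is visible of it).
- tip_of(thing, camera): "centre" ([x, y, z] in m, in the coordinates of the camera as it stood for that picture, good to about 4 mm: a listed point, or the origin of a listed thing).
The state is a dict: "clock": time; "joint_pos": joint angles; "qvel": joint speeds; "joint_efforts": joint torques, N m; "tcp_pos": TCP position; "eef_rot": TCP orientation; "wrist_force": force on the tool from outside, world axes, zero at the start; "moment": the same for the moment, N m; "opening": finger opening in m; "grip_force": force on a finger pad.
Only numpy, scipy, OpenCV 4.12 (cv2) and the standard library are available. Lean on these libraries where they do the work, as an engineer would, in place of code of your own. Each camera call takes 0.05 s, during which the arm holds its last target. There are 200 camera calls.

### The job

The screws are out of the little reagent pump, but its end cover still sits tight on its two dowels. Take the nylon wedge from its stand and work it down into the pry slots at the two ends of the seam by turns, a little at a time so that neither end ever gets more than about 4 mm ahead of the other, until the cover stands about 9 mm off the pump body, evenly at both ends. Do not force it: the soft joint faces must not be bruised. Keep the fingers off the pump, leave the other things on the bench alone, and put the wedge back upright in its stand.

Things in the scene. Friction and masses are not known exactly. Their poses are not given: they have to be found in the camera images.
- foot: Grey foot plate 160 x 130 x 10 mm, fixed; it carries the pump, which is clamped in long slots: the seam stands anywhere within 7 mm either way (along x) of the foot's x = 0 and is to be found by touch or by eye. Origin: on the bench, y at the pump's middle. Cover on the -x side, towards the robot; body and dark motor on the +x side; +y is the left end. Axes parallel to the pump's.
- cover (a joint): Gap of the seam at its middle (m): 0 shut, 0.016 at most. The seam is upright, 120 mm long in y, z = 22 to 102 mm (flat top). Cover 17 mm thick, flat front at the ends; body 48 mm deep. The cover only slides out (-x) on two tight dowels at y = +-40 mm and cocks a little; about 8 N at one end moves that end, and it stays where it is left.
- cover_yaw (a joint): How far the cover is cocked (rad), + when its left end is ahead. Pry slots: at both ends (|y| 26 to 60 mm) the body's face is set back 2.5 mm behind the seam at all heights: a slot 2.5 mm wide plus the gap, open at top and end. Mouth chamfered 2 mm at 45 degrees on both edges. Pry at y = +-44 mm; the gaps there differ by 88 mm times this angle.
- wedge: Black nylon wedge, tip down. Origin: handle axis at tip level. Blade 20 mm wide (y), z 0 to 38: back flat, upright at x = +6 mm; front bevelled; 2 mm thick at the tip (x 4 to 6), 1 mm more per 3 mm of height, 14 mm at z = 36. Guard 34 x 34, z 38 to 44. Handle z 44 to 109, 16 (x) by 26 mm (y); grip across the 16 at z = 80. In use: flat back to the pump body, bevel to the cover.
- stand: Grey plastic tool stand, fixed, foot 84 x 84 mm, block 69 x 60 mm and 46 mm high, with a slot 25 mm (x) by 28 mm (y) from the top down to z = 6 mm. Origin: centre of the foot on the bench. The wedge hangs in the slot by its guard, axis over the stand's origin, tip at z = 8 mm, its axes lying as the stand's.
- dish: Small round steel dish with the four screws, 72 mm across, 16 mm high, loose; origin under its centre. Leave it.
- reagent: Brown reagent bottle with black cap, 58 mm across, 114 mm high, loose; origin under its centre. Leave it.
- jar: White staining jar with a green knobbed lid, 57 mm across, 106 mm high, loose; origin under its centre. Leave it.

How it is judged:
On the way, in this order (a step that is already met when the one before it is completed fails the run):
1. the wedge, pressed into the seam, starts one end of the cover (value of joint cover above 0.0007 m and contact force between wedge and foot above 0.5 N), for 0.1 s.
2. the wedge, still in the seam, has started both ends (value of joint cover above 0.004 m and contact force between wedge and foot above 0.5 N), for 0.1 s.
At the end, for the whole second after the job is handed in: The gap between cover and body is 7.5 to 12 mm at the middle, the gaps at the two ends differ by less than 3 mm, and the wedge stands upright and still in its stand, guard down on the block (value of joint cover between 0.0075 and 0.012 m and value of joint cover_yaw between -0.034 and 0.034 rad and horizontal distance between wedge and stand below 0.008 m and z of wedge in the frame of stand below 0.012 m and angle between wedge's own z axis and vertical below 0.12 rad and linear speed of wedge below 0.02 m/s); the robot touches nothing.
It fails at once if one end of the cover gets more than 5 mm ahead of the other (value of joint cover_yaw above 0.057 rad or value of joint cover_yaw below -0.057 rad).
It fails at once if the fingers push or pull the pump or its cover (contact force between the fingers and foot above 3 N).
It fails at once if dish, bottle or jar is shifted by more than 2 cm or tipped over (distance of any of dish, reagent, jar from where it was at the start of the episode above 0.02 m or angle between any of dish, reagent, jar's own z axis and vertical above 0.3 rad).
It fails at once if the wedge is forced so hard (over 60 N) that it bruises the pump (contact force between wedge and foot above 60 N).
It also fails if it takes over 67 s, if anything falls off the work surface, if the arm or the gripper's body presses on something with over 40 N, if the wrist force passes 120 N, or if a joint passes its speed limit or range.

## Working session

There is one attempt and no reset: what is moved stays moved. The work goes in short steps, Python scripts to look and compute and a tool call to move; the robot and the scene stay as the last step left them, time stands still between calls to the robot, and variables do not carry over. Pictures are saved under pics/ and viewed, at most 10 in all, crops included, and the job is handed in when it is done.

Besides the shell and the picture viewer there is one more tool, called after "Request:" by a JSON object that holds its "api" and its "payload", one argument or row to a line. arm_command: Moves the arm, as the interface text tells. Shift numbers are shares of 0.12 m and turn numbers shares of 120 degrees, none past 1 either way. Its arguments: {"type":"object","properties":{"series":{"type":"array","items":{"type":"array","items":{"type":"number"}}},"grip_force":{"type":"number"}},"required":["series"]}

```bash
mkdir -p pics; cat > h.py <<'E'
from plant import *
import numpy as np, cv2
from scipy.spatial.transform import Rotation as R
np.set_printoptions(precision=4,suppress=True)
def cal(n):
    c=get_calibration(n); r=np.array(c["rotation"]); 
    if r.shape!=(3,3): r=R.from_euler('xyz',r).as_matrix()
    return np.array(c["intrinsics"]),c["k1"],np.array(c["xyz"]),r
def proj(P,n,c=None):
    K,k1,t,r=c or cal(n); q=(np.atleast_2d(P)-t)@r; s=np.c_[q[:,0]/-q[:,2],-q[:,1]/-q[:,2]]
    s=s*(1+k1*(s**2).sum(1))[:,None]; return s*[K[0,0],K[1,1]]+K[:2,2]
def ray(uv,n,z,c=None):
    K,k1,t,r=c or cal(n); d=(np.atleast_2d(uv)-K[:2,2])/[K[0,0],K[1,1]]; s=d.copy()
    for _ in range(20): s=d/(1+k1*(s**2).sum(1))[:,None]
    v=np.c_[s[:,0],-s[:,1],-np.ones(len(s))]@r.T
    return t+v*((z-t[2])/v[:,2])[:,None]
E
python3 - <<'E'
from h import *
o=get_obs(); print({k:np.round(v,4) for k,v in o.items()})
for n in ["scene","top","wrist"]:
    im=grab_frame(n); cv2.imwrite(f"pics/{n}0.png",im); c=cal(n); print(n,get_calibration(n))
    for t in ["foot","cover","wedge","stand","dish","reagent","jar"]:
        for d in tip_of(t,n)[:2]: print(n,t,round(d["p"],2),c[2]+c[3]@np.array(d["centre"]))
a=np.hstack([cv2.imread(f"pics/{n}0.png") for n in ["scene","top"]]); cv2.imwrite("pics/both.png",cv2.resize(a,(800,300)))
E
```

```text
{'clock': np.float64(0.0), 'joint_pos': array([-1.2435,  0.5083, -0.2375,  1.5011,  0.1257,  1.1489, -0.1548]), 'qvel': array([ 0.0009,  0.    , -0.0001,  0.001 , -0.0011, -0.0006,  0.0014]), 'joint_efforts': array([ -0.0006, -62.0582,  -2.1875, -24.9664,   0.0124,   0.0116,
         0.    ]), 'tcp_pos': array([0.1375, 0.6092, 0.2555]), 'eef_rot': array([-3.1398,  0.    ,  2.9198]), 'wrist_force': array([ 0.0989,  0.1524, -0.2637]), 'moment': array([0.0004, 0.0103, 0.0412]), 'grip_force': np.float64(0.0), 'opening': np.float64(0.0854)}
scene {'intrinsics': array([[488.0199,   0.    , 255.6223],
       [  0.    , 488.0199, 194.4618],
       [  0.    ,   0.    ,   1.    ]]), 'k1': 0.020625160119730115, 'xyz': array([-0.0801, -0.5493,  0.8976]), 'rotation': array([ 0.8652, -0.0204, -0.6392])}
scene foot 0.63 [0.5658 0.2453 0.0005]Traceback (most recent call last):
  File "<stdin>", line 6, in <module>
ValueError: it knows: dish, foot, jar, reagent, stand, wedge
```

```bash

python3 - <<'E'
from h import *
for n in ["scene","top","wrist"]:
    im=grab_frame(n); cv2.imwrite(f"pics/{n}0.png",im); c=cal(n); print(n,get_calibration(n))
    for t in ["foot","wedge","stand","dish","reagent","jar"]:
        for d in tip_of(t,n)[:2]: print(n,t,round(d["p"],2),c[2]+c[3]@np.array(d["centre"]))
a=np.hstack([cv2.imread(f"pics/{n}0.png") for n in ["scene","top"]]); cv2.imwrite("pics/both.png",cv2.resize(a,(800,300)))
E
```

```text
scene {'intrinsics': array([[488.0199,   0.    , 255.6223],
       [  0.    , 488.0199, 194.4618],
       [  0.    ,   0.    ,   1.    ]]), 'k1': 0.020625160119730115, 'xyz': array([-0.0801, -0.5493,  0.8976]), 'rotation': array([ 0.8652, -0.0204, -0.6392])}
scene foot 0.94 [ 0.5641  0.2482 -0.0008]
scene wedge 0.64 [ 0.4293 -0.0352  0.0075]
scene stand 0.9 [ 0.4257 -0.0416 -0.0042]
scene dish 0.67 [0.4037 0.2145 0.0005]
scene reagent 0.69 [0.6052 0.46   0.0002]
scene jar 0.96 [ 0.4723  0.379  -0.0006]
top {'intrinsics': array([[451.9103,   0.    , 255.0811],
       [  0.    , 451.9103, 193.7279],
       [  0.    ,   0.    ,   1.    ]]), 'k1': 0.0534161629542087, 'xyz': array([0.3289, 0.2243, 1.1265]), 'rotation': array([ 0.154 ,  0.005 , -1.5766])}
top foot 0.7 [ 0.5564  0.2447 -0.0053]
top wedge 0.62 [ 0.4234 -0.0356  0.0058]
top stand 0.72 [ 0.4266 -0.035  -0.0025]
top dish 0.76 [ 0.4016  0.2246 -0.0025]
top reagent 0.94 [ 0.6027  0.4634 -0.0004]
top jar 0.57 [ 0.4666  0.3829 -0.0001]
wrist {'intrinsics': array([[313.5776,   0.    , 256.644 ],
       [  0.    , 313.5776, 195.5662],
       [  0.    ,   0.    ,   1.    ]]), 'k1': -0.08829239402516222, 'xyz': array([0.065 , 0.6261, 0.3734]), 'rotation': array([-0.2945, -0.0008,  1.3483])}
wrist dish 0.49 [0.4036 0.2136 0.002 ]
```

View pics/both.png

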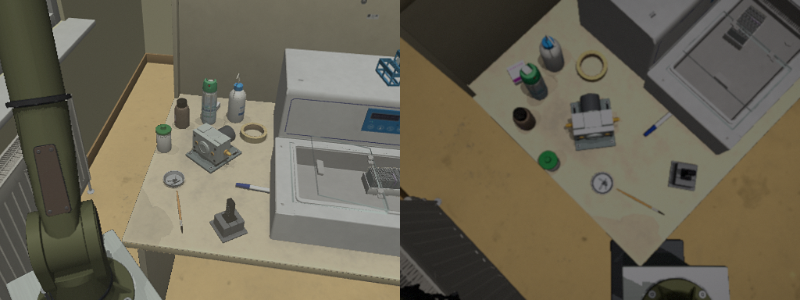

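View pics/top0.png

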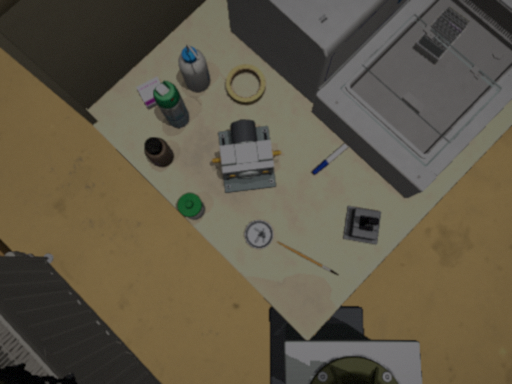

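Request:
{"api": "arm_command", "payload": {
  "series": [
    [-0.3,-0.188,-0.031,0,85],
    [-0.3,-0.188,-0.031,0,85],
    [-0.3,-0.188,-0.031,0,85],
    [-0.3,-0.188,-0.031,0,85],
    [-0.3,-0.188,-0.031,0,85],
    [-0.3,-0.188,-0.031,0,85],
    [-0.3,-0.188,-0.031,0,85],
    [-0.3,-0.188,-0.031,0,85],
    [-0.3,-0.188,-0.031,0,85],
    [-0.3,-0.188,-0.031,0,85],
    [-0.3,-0.188,-0.031,0,85],
    [-0.3,-0.188,-0.031,0,85],
    [0,0,0,0.0715,85],
    [0,0,0,0.0715,85],
    [0,0,0,0.0715,85],
    [0,0,0,0.0715,85],
    [0,0,0,0.0715,85],
    [0,0,0,0.0715,85],
    [0,0,0,0.0715,85],
    [0,0,0,0.0715,85]
  ]
}}

```text
clock: 3.15
tcp_pos: [0.4993, 0.2506, 0.301]
eef_rot: [3.141, -0.0, 1.716]
wrist_force: [0.0, 0.2, -1.1]
opening: 0.0851
grip_force: 0.0
```

```bash

python3 - <<'E'
from h import *
n="wrist"; o=get_obs(); print(o["tcp_pos"],o["eef_rot"],o["joint_pos"])
im=grab_frame(n); cv2.imwrite("pics/w1.png",im); c=cal(n)
for t in ["foot","stand","dish","jar"]:
    for d in tip_of(t,n)[:1]: print(n,t,round(d["p"],2),c[2]+c[3]@np.array(d["centre"]))
np.save("c1.npy",np.array([*c],dtype=object),allow_pickle=True)
E
```

```text
[0.4993 0.2506 0.301 ] [ 3.1415 -0.0001  1.7157] [-0.6099  0.3685  0.1482  1.6069 -0.0578  1.1703 -0.3041]
wrist foot 0.65 [ 0.5582  0.2435 -0.0003]
wrist stand 0.58 [ 0.4245 -0.0364 -0.0016]
wrist dish 0.71 [ 0.4037  0.219  -0.0017]
wrist jar 0.83 [ 0.4699  0.3817 -0.0001]
```

View pics/w1.png

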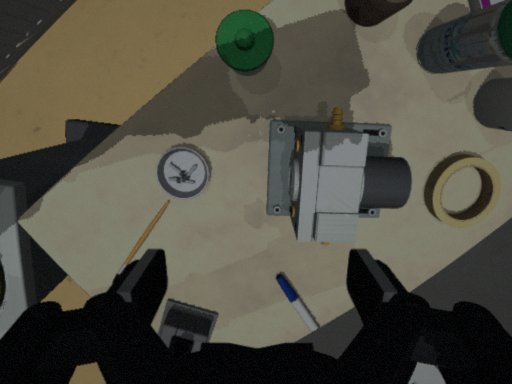

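```bash

python3 - <<'E'
from h import *
im=cv2.imread("pics/w1.png")[110:250,260:400]
cv2.imwrite("pics/w1z.png",cv2.convertScaleAbs(cv2.resize(im,(595,595),interpolation=cv2.INTER_CUBIC),alpha=1.5))
E
```

```text
(no output)
```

View pics/w1z.png

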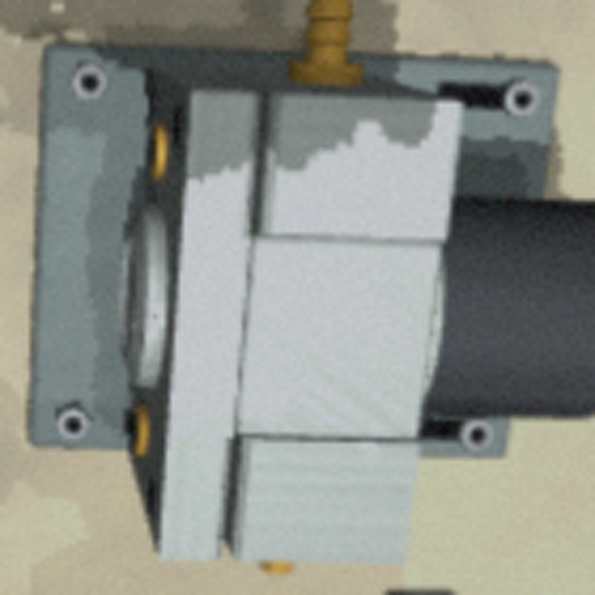

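```bash

python3 - <<'E'
from h import *
c=tuple(np.load("c1.npy",allow_pickle=True))
def W(p,z): return ray((np.array(p,float)+.5)/4.25-.5+[260,110],"wrist",z,c)
top=W([(190,90),(160,558),(256,92),(222,557),(252,237),(240,435),(270,95),(238,560),(462,100),(407,560),(443,240),(422,437)],.102)
print(top)
print("foot",W([(48,42),(30,446),(558,66),(507,458)],.010), "screw",W([(90,81),(72,424),(520,99),(476,434)],.014))
for a,b in((0,1),(2,3),(4,5),(6,7),(8,9)):
    d=top[a]-top[b]; print(a,b,np.hypot(*d[:2]),np.degrees(np.arctan2(-d[0],d[1])))
# stand/wedge in all 3 views
o=outline_of("stand","top") 
E
```

```text
[[0.5399 0.3027 0.102 ]
 [0.5535 0.1837 0.102 ]
 [0.5554 0.3045 0.102 ]
 [0.5695 0.1861 0.102 ]
 [0.561  0.2702 0.102 ]
 [0.5677 0.2198 0.102 ]
 [0.5589 0.3042 0.102 ]
 [0.5738 0.1858 0.102 ]
 [0.6046 0.3098 0.102 ]
 [0.6182 0.1915 0.102 ]
 [0.6077 0.276  0.102 ]
 [0.6141 0.2255 0.102 ]]
foot [[0.5101 0.3047 0.01  ]
 [0.5233 0.1766 0.01  ]
 [0.6658 0.3203 0.01  ]
 [0.6809 0.1934 0.01  ]] screw [[0.524  0.2952 0.014 ]
 [0.5352 0.1873 0.014 ]
 [0.6547 0.3088 0.014 ]
 [0.6666 0.2015 0.014 ]]
0 1 0.11982122040358258 6.506411156406377
2 3 0.11923601639851031 6.782904491579176
4 5 0.0508077803764522 7.583840899750665
6 7 0.11943030482430554 7.211652467042055
8 9 0.11909815532310804 6.555410489300559
```

Request:
{"api": "arm_command", "payload": {
  "series": [
    [-0.2855,-0.1185,0,0,85],
    [-0.2855,-0.1185,0,0,85],
    [-0.2855,-0.1185,0,0,85],
    [-0.2855,-0.1185,0,0,85],
    [-0.2855,-0.1185,0,0,85],
    [-0.2855,-0.1185,0,0,85],
    [-0.2855,-0.1185,0,0,85],
    [-0.2855,-0.1185,0,0,85],
    [0,0,0,0,85]
  ]
}}

```text
clock: 4.35
tcp_pos: [0.4267, -0.0425, 0.3014]
eef_rot: [3.141, 0.002, 1.717]
wrist_force: [-0.4, 0.1, 0.9]
opening: 0.0849
grip_force: 0.0
```

```bash

python3 - <<'E'
from h import *
n="wrist"; o=get_obs(); print(o["tcp_pos"],o["eef_rot"],o["joint_pos"])
c=cal(n); im=grab_frame(n); cv2.imwrite("pics/w2.png",im)
for t in ["wedge","stand"]:
    for d in tip_of(t,n)[:1]: print(n,t,round(d["p"],2),c[2]+c[3]@np.array(d["centre"]))
np.save("c2.npy",np.array([*c],dtype=object),allow_pickle=True)
p=proj([0.426,-.037,.03],n,c)[0].astype(int); print(p)
x0,y0=p[0]-70,p[1]-70
print(x0,y0)
cv2.imwrite("pics/w2z.png",cv2.convertScaleAbs(cv2.resize(im[y0:y0+140,x0:x0+140],(595,595),interpolation=cv2.INTER_CUBIC),alpha=2))
E
```

```text
[ 0.4267 -0.0425  0.3014] [3.1413 0.0018 1.7166] [-0.2025  0.1628  0.29    1.9042 -0.0506  1.0811  0.2535]
wrist wedge 0.86 [ 0.4243 -0.0351  0.0044]
wrist stand 0.75 [ 0.4249 -0.04   -0.0007]
[256 157]
186 87
```

View pics/w2z.png

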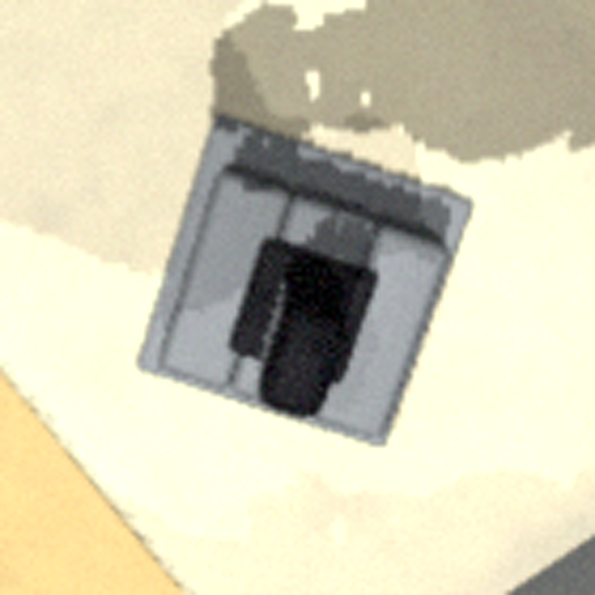

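```bash

python3 - <<'E'
from h import *
c=tuple(np.load("c2.npy",allow_pickle=True))
def W(p,z): return ray((np.array(p,float)+.5)/4.25-.5+[186,87],"wrist",z,c)
def show(n,P):
    ang=[np.degrees(np.arctan2(*(P[b]-P[a])[1::-1])) for a,b in((0,1),(3,2))]+[np.degrees(np.arctan2(-(P[b]-P[a])[0],(P[b]-P[a])[1])) for a,b in((3,0),(2,1))]
    print(n,P.mean(0),[round(np.linalg.norm(P[a]-P[b])*1e3,1) for a,b in((0,1),(3,2),(3,0),(2,1))],np.round(ang,1))
show("foot",W([(215,118),(472,203),(383,445),(138,368)],.006))
show("foot0",W([(215,118),(472,203),(383,445),(138,368)],.0))
show("block",W([(226,170),(446,247),(388,437),(162,372)],.046))
show("guard",W([(265,237),(378,265),(337,383),(232,350)],.052))
print("line",W([(290,195),(230,385)],.046))
print("handle top", W([(283,343),(332,352),(318,410),(265,405)],.117))
E
```

```text
foot [ 0.4258 -0.0363  0.006 ] [np.float64(82.4), np.float64(82.1), np.float64(81.4), np.float64(81.6)] [ -9.6  -9.7 -10.1 -10.3]
foot0 [ 0.4259 -0.0373  0.    ] [np.float64(83.6), np.float64(83.3), np.float64(82.6), np.float64(82.8)] [ -9.6  -9.7 -10.1 -10.3]
block [ 0.4267 -0.0358  0.046 ] [np.float64(64.7), np.float64(67.9), np.float64(60.1), np.float64(57.2)] [-10.8  -8.3 -10.3  -7.1]
guard [ 0.4258 -0.0351  0.052 ] [np.float64(32.0), np.float64(31.0), np.float64(33.0), np.float64(35.2)] [ -5.6  -9.6  -8.4 -10. ]
line [[ 0.4178 -0.005   0.046 ]
 [ 0.4084 -0.0609  0.046 ]]
handle top [[ 0.4206 -0.0318  0.117 ]
 [ 0.432  -0.0323  0.117 ]
 [ 0.4309 -0.0464  0.117 ]
 [ 0.4185 -0.047   0.117 ]]
```

Request:
{"api": "arm_command", "payload": {
  "series": [
    [0,0,0,0.0505,85],
    [0,0,0,0.0505,85],
    [0,0,0,0.0505,85],
    [0.052,-0.018,0.216,0,85],
    [0,0,0.216,0,85],
    [0,0,0.216,0,85],
    [0,0,0.216,0,85],
    [0,0,0.216,0,85],
    [0,0,0.216,0,85],
    [0,0,0.216,0,85],
    [0,0,0.216,0,85],
    [0,0,0,0,85]
  ]
}}

```text
clock: 5.7
tcp_pos: [0.4258, -0.0295, 0.0911]
eef_rot: [-3.136, 0.0, 1.408]
wrist_force: [-0.2, 0.1, 0.2]
opening: 0.0843
grip_force: 0.0
```

Request:
{"api": "arm_command", "payload": {
  "series": [
    [0,0,0,0,8],
    [0,0,0,0,8],
    [0,0,0,0,8],
    [0,0,0,0,8],
    [0,0,0,0,8],
    [0,0,0,0,8],
    [0,0,0,0,8]
  ],
  "grip_force": 80
}}

```text
clock: 6.4
tcp_pos: [0.4274, -0.0309, 0.0944]
eef_rot: [3.14, -0.001, 1.405]
wrist_force: [-1.7, 1.0, 8.0]
opening: 0.015
grip_force: 77.8
```

Request:
{"api": "arm_command", "payload": {
  "series": [
    [0,0,-0.1,0,8],
    [0,0,-0.25,0,8],
    [0,0,-0.25,0,8],
    [0,0,-0.25,0,8],
    [0,0,-0.25,0,8],
    [0,0,-0.15,0,8],
    [0,0,0,0,8],
    [0,0,0,0,8]
  ]
}}

```text
clock: 7.2
tcp_pos: [0.4268, -0.0309, 0.2435]
eef_rot: [3.141, -0.0, 1.405]
wrist_force: [-0.4, 0.3, -1.6]
opening: 0.0146
grip_force: 78.0
```

```bash

python3 - <<'E'
from h import *
o=get_obs(); print(o["tcp_pos"],o["eef_rot"],o["wrist_force"],o["opening"])
for n in ["scene","top","wrist"]:
    c=cal(n); im=grab_frame(n); cv2.imwrite(f"pics/{n}3.png",im)
    for d in tip_of("wedge",n)[:1]: print(n,round(d["p"],2),c[2]+c[3]@np.array(d["centre"]))
    if n=="wrist": np.save("c3.npy",np.array([*c],dtype=object),allow_pickle=True)
p=proj([0.427,-.036,.17],"scene")[0].astype(int); x0,y0=p-40;print(x0,y0)
a=cv2.resize(cv2.imread("pics/scene3.png")[y0:y0+80,x0:x0+80],(400,400),interpolation=cv2.INTER_CUBIC)
b=cv2.resize(cv2.imread("pics/wrist3.png")[200:384,164:348],(400,400),interpolation=cv2.INTER_CUBIC)
cv2.imwrite("pics/m3.png",cv2.convertScaleAbs(np.hstack([a,b]),alpha=2.2))
E
```

```text
[ 0.4268 -0.0309  0.2435] [ 3.1412 -0.0003  1.4047] [-0.4441  0.297  -1.6154] 0.014589142131949694
scene 0.92 [ 0.4257 -0.0349  0.1534]
256 198
```

View pics/m3.png

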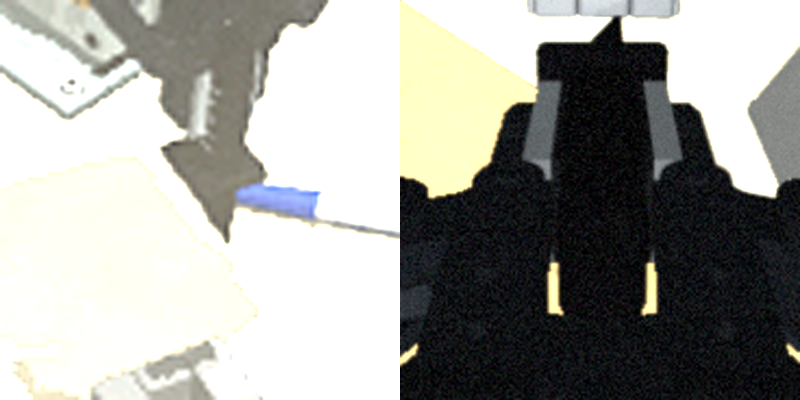

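```bash

python3 - <<'E'
from h import *
c=tuple(np.load("c3.npy",allow_pickle=True)); t=np.array([.4268,-.0309,.2435]); T=R.from_euler('xyz',[3.1412,-.0003,1.4047]).as_matrix()
def W(p,z): return (ray((np.array(p,float)+.5)*.46-.5+[164,200],"wrist",z,c)-t)@T*1e3
print("guard edge",W([(140,43),(267,43),(203,43)],.1575+.038), W([(203,43)],.1575+.044))
print("tip",W([(206,18),(222,16)],.1575))
print("handle top",W([(155,265),(250,265)],.20))
E
```

```text
guard edge [[ 10.1661 -16.8899  47.9964]
 [ 10.1514  15.8589  48.0093]
 [ 10.1698  -0.643   48.0028]] [[12.4984 -0.6395 42.0035]]
tip [[ 3.8137  0.2801 86.0013]
 [ 4.4736  5.2932 86.0034]]
handle top [[-55.6093 -14.2784  43.4777]
 [-55.6063  12.6483  43.4883]]
```

Request:
{"api": "arm_command", "payload": {
  "series": [
    [0,0,0,-0.066,8],
    [0,0,0,-0.066,8],
    [0.15,0.08,0,0,8],
    [0.286,0.151,0,0,8],
    [0.286,0.151,0,0,8],
    [0.286,0.151,0,0,8],
    [0.286,0.151,0,0,8],
    [0.286,0.151,0,0,8],
    [0.286,0.151,0,0,8],
    [0.286,0.151,0,0,8],
    [0.286,0.151,0,0,8],
    [0.136,0.071,0,0,8],
    [0,0,0.19,0,8],
    [0,0,0.19,0,8],
    [0,0,0,0,8],
    [0,0,0,0,8],
    [0,0,0,0,8]
  ]
}}

```text
clock: 9.2
tcp_pos: [0.5558, 0.294, 0.1991]
eef_rot: [3.14, -0.0, 1.681]
wrist_force: [0.2, -0.4, -0.7]
opening: 0.0149
grip_force: 78.1
```

```bash

python3 - <<'E'
from h import *
n="wrist"; o=get_obs(); print(o["tcp_pos"],o["eef_rot"],o["wrist_force"])
c=cal(n); im=grab_frame(n); cv2.imwrite("pics/w4.png",im)
np.save("c4.npy",np.array([*c],dtype=object),allow_pickle=True)
np.save("t4.npy",np.r_[o["tcp_pos"],o["eef_rot"]])
cv2.imwrite("pics/w4z.png",cv2.convertScaleAbs(cv2.resize(im[130:230,190:320],(780,600),interpolation=cv2.INTER_CUBIC),alpha=2))
E
```

```text
[0.5558 0.294  0.1991] [ 3.1401 -0.0005  1.6806] [ 0.187  -0.3844 -0.677 ]
```

View pics/w4z.png

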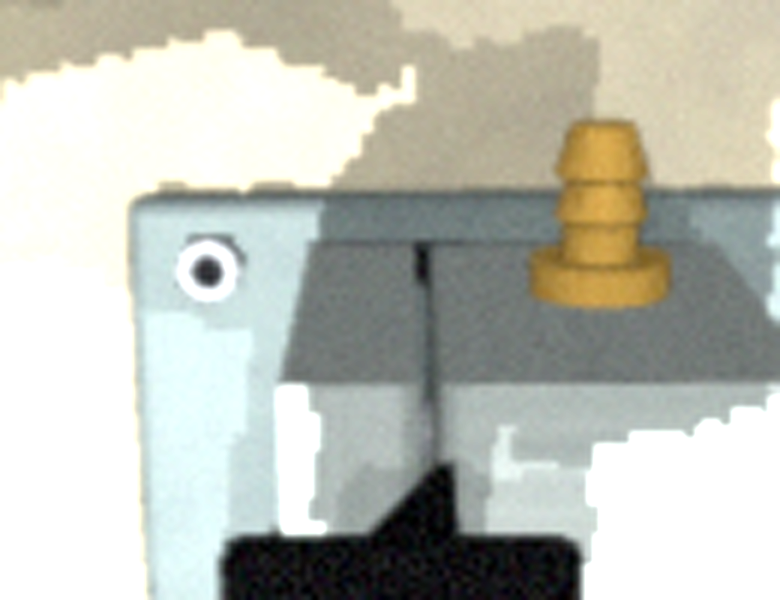

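```bash

python3 - <<'E'
from h import *
c=tuple(np.load("c4.npy",allow_pickle=True)); s=np.load("t4.npy"); T=R.from_euler('xyz',s[3:]).as_matrix()
def W(p,z): return (ray((np.array(p,float)+.5)/6-.5+[190,130],"wrist",z,c)-s[:3])@T*1e3
print("cover front",W([(278,385),(275,530)],.102),"slot",W([(428,385),(438,385),(429,440),(437,440)],.102),"chamfer edges?",W([(410,440),(460,440)],.102))
print("tip",W([(437,463),(455,463)],.113)); print("guard",W([(222,540),(580,540)],.113+.038))
print("end low front", W([(313,243)],.022),"seam low",W([(415,245),(430,245)],.022))
g=cv2.cvtColor(cv2.imread("pics/w4.png"),cv2.COLOR_BGR2GRAY)
for r in (180,190,196,200,204): print(r,g[r,232:284])
E
```

```text
cover front [[ 10.7216 -15.0894  97.0508]
 [ -7.6636 -15.8248  97.0406]] slot [[10.6968  2.7212 97.0766]
 [10.6952  3.9085 97.0784]
 [ 3.8278  2.8634 97.0734]
 [ 3.8263  3.8217 97.0748]] chamfer edges? [[ 3.8312  0.5875 97.0701]
 [ 3.8221  6.5773 97.0788]]
tip [[ 4.6724  3.6149 86.0749]
 [ 4.669   5.6684 86.0779]]
guard [[ 10.0258 -17.3173  48.0472]
 [  9.973   16.3397  48.096 ]]
end low front [[ 10.683  -14.5108 177.0517]] seam low [[ 10.3332   1.7615 177.0752]
 [ 10.3307   4.1551 177.0786]]
180 [112 112 112 111 113 111 109  84  66  58  60  58  61  59  61  60  59  58
  60  56  62  60  60  59  58  59  59  56  54  44  52  56  60  61  56  59
  59  60  59  59  59  57  57  61  58  60  60  57  61  63  66  69]
190 [112 110 109 108 105  74  61  57  59  62  60  61  60  60  59  61  60  58
  58  60  60  57  61  62  61  62  61  57  53  44  45  55  57  61  60  60
  60  60  59  58  58  58  59  63  57  58  59  63  61  59  57  62]
196 [111 112 111 116 151 171 175 172 164 113  93  93  94  96  95  94  93  96
  94  94  95  96  94  93  89  83  78  71  54  43  45  60  75  82  88  91
  92  93  93  93  92  91  92  91  93  93  91  91  93  92  91  90]
200 [109 110 109 112 139 169 173 172 171 168 163 115  95  94  95  92  94  96
  95  94  94  92  93  94  93  80  75  76  67  65  53  63  77  82  90  92
  94  93  96  93  93  97  97  98  96  97  93  96  94  94  97  94]
204 [109 108 106 109 140 170 175 173 170 171 160 113  95  94  95  92  91  93
  93  95  95  96  94  95  92  84  79  73  65  62  52  62  78  82  89  90
  91  91  91  93 109 117 115  98  91  89  90  90  90  90  91  90]
```

Request:
{"api": "arm_command", "payload": {
  "series": [
    [0,-0.0142,0,0,8],
    [0,0,0.03,0,8],
    [0,0,0.03,0,8],
    [0,0,0.03,0,8],
    [0,0,0.02,0,8],
    [0,0,0.02,0,8],
    [0,0,0,0,8]
  ]
}}

```text
clock: 9.95
tcp_pos: [0.5546, 0.2939, 0.1827]
eef_rot: [3.139, -0.0, 1.681]
wrist_force: [2.8, 0.9, 1.4]
opening: 0.0152
grip_force: 78.3
```

Request:
{"api": "arm_command", "payload": {
  "series": [
    [0,0,0.0167,0,8],
    [0,0,0.0167,0,8],
    [0,0,0.0167,0,8],
    [0,0,0,0,8],
    [0,0,0,0,8]
  ]
}}

```text
clock: 10.45
tcp_pos: [0.5545, 0.2942, 0.1774]
eef_rot: [3.139, -0.001, 1.681]
wrist_force: [2.4, 0.8, 6.6]
opening: 0.0151
grip_force: 79.2
```

```bash

cat > gap.py <<'E'
from h import *
import sys
n="wrist"; o=get_obs(); print(o["tcp_pos"],o["eef_rot"],o["wrist_force"])
c=cal(n); im=grab_frame(n); cv2.imwrite(f"pics/g{sys.argv[1]}.png",im)
T=R.from_euler('xyz',o["eef_rot"]).as_matrix(); P=o["tcp_pos"]
x,z=float(sys.argv[2]),float(sys.argv[3]) if len(sys.argv)>3 else .102  # tool-x line at height z, tool y from -40..40
ys=np.arange(-40,40,.25)*1e-3
W=np.c_[np.full_like(ys,x*1e-3),ys,np.full_like(ys,P[2]-z)]@T.T+P
uv=proj(W,n,c).astype(np.float32)
g=cv2.cvtColor(im,cv2.COLOR_BGR2GRAY); v=cv2.remap(g,uv[:,0].reshape(1,-1),uv[:,1].reshape(1,-1),cv2.INTER_LINEAR)[0]
d=np.diff(v.astype(int)); print([(round(ys[i]*1e3,1),int(v[i])) for i in range(40,280,3)])
E
python3 gap.py a 5.5
```

```text
[0.5545 0.2942 0.1774] [ 3.1387 -0.0011  1.6811] [2.3802 0.8027 6.5693]
[(np.float64(-30.0), 117), (np.float64(-29.2), 114), (np.float64(-28.5), 122), (np.float64(-27.8), 126), (np.float64(-27.0), 125), (np.float64(-26.2), 127), (np.float64(-25.5), 126), (np.float64(-24.8), 128), (np.float64(-24.0), 125), (np.float64(-23.2), 124), (np.float64(-22.5), 124), (np.float64(-21.8), 126), (np.float64(-21.0), 126), (np.float64(-20.2), 126), (np.float64(-19.5), 122), (np.float64(-18.8), 116), (np.float64(-18.0), 113), (np.float64(-17.2), 113), (np.float64(-16.5), 130), (np.float64(-15.8), 169), (np.float64(-15.0), 181), (np.float64(-14.2), 175), (np.float64(-13.5), 152), (np.float64(-12.8), 112), (np.float64(-12.0), 95), (np.float64(-11.2), 94), (np.float64(-10.5), 97), (np.float64(-9.8), 96), (np.float64(-9.0), 96), (np.float64(-8.2), 96), (np.float64(-7.5), 95), (np.float64(-6.8), 96), (np.float64(-6.0), 96), (np.float64(-5.2), 95), (np.float64(-4.5), 97), (np.float64(-3.8), 97), (np.float64(-3.0), 98), (np.float64(-2.3), 96), (np.float64(-1.5), 93), (np.float64(-0.8), 82), (np.float64(0.0)
[... 225 characters left out ...]
), 90), (np.float64(8.2), 97), (np.float64(9.0), 96), (np.float64(9.8), 96), (np.float64(10.5), 95), (np.float64(11.2), 96), (np.float64(12.0), 97), (np.float64(12.8), 98), (np.float64(13.5), 95), (np.float64(14.2), 98), (np.float64(15.0), 97), (np.float64(15.8), 97), (np.float64(16.5), 96), (np.float64(17.2), 97), (np.float64(18.0), 98), (np.float64(18.8), 96), (np.float64(19.5), 98), (np.float64(20.2), 98), (np.float64(21.0), 98), (np.float64(21.8), 98), (np.float64(22.5), 98), (np.float64(23.2), 97), (np.float64(24.0), 97), (np.float64(24.8), 97), (np.float64(25.5), 96), (np.float64(26.2), 98), (np.float64(27.0), 98), (np.float64(27.8), 99), (np.float64(28.5), 99), (np.float64(29.2), 97)]
```

Request:
{"api": "arm_command", "payload": {
  "series": [
    [0,0,-0.1,0,8],
    [0,0,-0.117,0,8],
    [-0.2,0,0,0,8],
    [-0.25,0,0,0,8],
    [-0.2,0,0,0,8],
    [-0.083,0,0,0,8],
    [0,0,0,0,8],
    [0,0,0.06,0,8],
    [0,0,0.06,0,8],
    [0,0,0.03,0,8],
    [0,0,0.03,0,8],
    [0,0,0,0,8]
  ]
}}

```text
clock: 11.7
tcp_pos: [0.5644, 0.208, 0.1808]
eef_rot: [3.138, -0.001, 1.683]
wrist_force: [4.4, 2.1, 0.1]
opening: 0.0152
grip_force: 78.6
```

Request:
{"api": "arm_command", "payload": {
  "series": [
    [0,0.003,0.0208,0,8],
    [0,0,0.0208,0,8],
    [0,0,0.0208,0,8],
    [0,0,0.015,0,8],
    [0,0,0,0,8],
    [0,0,0,0,8]
  ]
}}

```text
clock: 12.3
tcp_pos: [0.5646, 0.2073, 0.1722]
eef_rot: [3.139, -0.001, 1.682]
wrist_force: [3.3, -0.3, 6.3]
opening: 0.015
grip_force: 79.8
```

```bash
sed -i 's/^d=np.diff.*/print(" ".join(f"{ys[i]*1e3:.1f}:{v[i]}" for i in range(48,220,2)))/' gap.py; python3 gap.py b 6; echo; python3 gap.py b2 50;echo; python3 gap.py b3 95
```

```text
[0.5646 0.2073 0.1722] [ 3.1386 -0.0007  1.6818] [ 3.3095 -0.3358  6.3389]
-28.0:152 -27.5:151 -27.0:151 -26.5:150 -26.0:150 -25.5:152 -25.0:153 -24.5:152 -24.0:152 -23.5:152 -23.0:152 -22.5:152 -22.0:151 -21.5:152 -21.0:153 -20.5:152 -20.0:153 -19.5:157 -19.0:162 -18.5:163 -18.0:164 -17.5:165 -17.0:166 -16.5:166 -16.0:163 -15.5:135 -15.0:109 -14.5:93 -14.0:90 -13.5:89 -13.0:90 -12.5:89 -12.0:88 -11.5:90 -11.0:86 -10.5:85 -10.0:85 -9.5:84 -9.0:82 -8.5:83 -8.0:82 -7.5:82 -7.0:83 -6.5:83 -6.0:84 -5.5:88 -5.0:91 -4.5:90 -4.0:92 -3.5:90 -3.0:88 -2.5:84 -2.0:77 -1.5:76 -1.0:73 -0.5:66 0.0:53 0.5:32 1.0:12 1.5:4 2.0:4 2.5:8 3.0:3 3.5:4 4.0:4 4.5:5 5.0:16 5.5:45 6.0:60 6.5:67 7.0:71 7.5:77 8.0:83 8.5:84 9.0:83 9.5:83 10.0:82 10.5:83 11.0:84 11.5:84 12.0:81 12.5:84 13.0:87 13.5:91 14.0:92 14.5:90

[0.5647 0.2073 0.1723] [ 3.1385 -0.0007  1.6817] [3.3123 0.6597 6.4723]
-28.0:105 -27.5:105 -27.0:106 -26.5:105 -26.0:105 -25.5:105 -25.0:104 -24.5:100 -24.0:85 -23.5:69 -23.0:63 -22.5:61 -22.0:61 -21.5:60 -21.0:60 -20.5:62 -20.0:70 -19.5:81 -19.0:90 -18.5:93 -18.0:93 -17.5:94 -17.0:94 -16.5:94 -16
[... 618 characters left out ...]
6.0:84 -25.5:82 -25.0:82 -24.5:83 -24.0:84 -23.5:85 -23.0:85 -22.5:86 -22.0:83 -21.5:85 -21.0:86 -20.5:86 -20.0:83 -19.5:83 -19.0:84 -18.5:82 -18.0:83 -17.5:82 -17.0:82 -16.5:83 -16.0:88 -15.5:95 -15.0:98 -14.5:98 -14.0:99 -13.5:96 -13.0:96 -12.5:95 -12.0:94 -11.5:94 -11.0:94 -10.5:95 -10.0:102 -9.5:114 -9.0:123 -8.5:122 -8.0:121 -7.5:121 -7.0:122 -6.5:123 -6.0:123 -5.5:123 -5.0:124 -4.5:124 -4.0:123 -3.5:125 -3.0:123 -2.5:124 -2.0:123 -1.5:120 -1.0:112 -0.5:96 0.0:89 0.5:89 1.0:86 1.5:84 2.0:82 2.5:82 3.0:82 3.5:81 4.0:77 4.5:65 5.0:61 5.5:83 6.0:81 6.5:83 7.0:96 7.5:111 8.0:119 8.5:120 9.0:119 9.5:119 10.0:119 10.5:119 11.0:119 11.5:119 12.0:120 12.5:121 13.0:120 13.5:120 14.0:121 14.5:121
```

Request:
{"api": "arm_command", "payload": {
  "series": [
    [0,0,-0.1,0,8],
    [0,0,-0.158,0,8],
    [0.2,-0.003,0,0,8],
    [0.25,0,0,0,8],
    [0.2,0,0,0,8],
    [0.083,0,0,0,8],
    [0,0,0,0,8],
    [0,0,0.06,0,8],
    [0,0,0.06,0,8],
    [0,0,0.05,0,8],
    [0,0,0.025,0,8],
    [0,0,0.025,0,8],
    [0,0,0.025,0,8],
    [0,0,0.025,0,8],
    [0,0,0.02,0,8],
    [0,0,0,0,8],
    [0,0,0,0,8]
  ]
}}

```text
clock: 14.15
tcp_pos: [0.5546, 0.2939, 0.1689]
eef_rot: [3.139, -0.001, 1.681]
wrist_force: [1.5, 0.8, 5.5]
opening: 0.0152
grip_force: 79.9
```

```bash
cat > gap2.py <<'E'
from h import *
import sys
n="wrist"; o=get_obs(); print(o["tcp_pos"],o["eef_rot"],o["wrist_force"])
c=cal(n); im=grab_frame(n); cv2.imwrite(f"pics/g{sys.argv[1]}.png",im)
T=R.from_euler('xyz',o["eef_rot"]).as_matrix(); P=o["tcp_pos"]; g=cv2.cvtColor(im,cv2.COLOR_BGR2GRAY)
ys=np.arange(-30,20,.5)*1e-3
for x in map(float,sys.argv[2:]):
    W=np.c_[np.full_like(ys,x*1e-3),ys,np.full_like(ys,P[2]-.102)]@T.T+P
    uv=proj(W,n,c).astype(np.float32).T[:,None]
    v=cv2.remap(g,uv[0],uv[1],cv2.INTER_LINEAR)[0]
    print(x," ".join(f"{y*1e3:.1f}:{a}" for y,a in zip(ys[20:-10],v[20:-10])))
E
python3 gap2.py c 5.5 
```

```text
[0.5546 0.2939 0.1689] [ 3.1387 -0.0011  1.6807] [1.4725 0.8358 5.4939]
5.5 -20.0:114 -19.5:120 -19.0:146 -18.5:165 -18.0:174 -17.5:177 -17.0:178 -16.5:177 -16.0:172 -15.5:150 -15.0:119 -14.5:98 -14.0:94 -13.5:92 -13.0:92 -12.5:92 -12.0:87 -11.5:85 -11.0:86 -10.5:86 -10.0:85 -9.5:85 -9.0:86 -8.5:86 -8.0:86 -7.5:87 -7.0:87 -6.5:87 -6.0:87 -5.5:86 -5.0:85 -4.5:85 -4.0:81 -3.5:75 -3.0:69 -2.5:58 -2.0:38 -1.5:19 -1.0:8 -0.5:7 0.0:11 0.5:7 1.0:3 1.5:4 2.0:7 2.5:10 3.0:11 3.5:7 4.0:5 4.5:10 5.0:26 5.5:53 6.0:68 6.5:74 7.0:77 7.5:81 8.0:85 8.5:85 9.0:86 9.5:86 10.0:85 10.5:86 11.0:85 11.5:86 12.0:87 12.5:87 13.0:87 13.5:86 14.0:86 14.5:86
```

Request:
{"api": "arm_command", "payload": {
  "series": [
    [0,0,-0.12,0,8],
    [0,0,-0.165,0,8],
    [-0.2,0.004,0,0,8],
    [-0.25,0,0,0,8],
    [-0.2,0,0,0,8],
    [-0.083,0,0,0,8],
    [0,0,0,0,8],
    [0,0,0.08,0,8],
    [0,0,0.08,0,8],
    [0,0,0.05,0,8],
    [0,0,0.03,0,8],
    [0,0,0.03,0,8],
    [0,0,0.03,0,8],
    [0,0,0.025,0,8],
    [0,0,0.017,0,8],
    [0,0,0,0,8],
    [0,0,0,0,8]
  ]
}}

```text
clock: 15.9
tcp_pos: [0.5648, 0.2068, 0.1618]
eef_rot: [3.139, -0.001, 1.681]
wrist_force: [2.8, 0.4, 6.8]
opening: 0.0153
grip_force: 79.9
```

```bash
python3 gap2.py d 6 95
```

```text
[0.5648 0.2068 0.1618] [ 3.1386 -0.0005  1.6811] [2.7535 0.3578 6.8098]
6.0 -20.0:104 -19.5:102 -19.0:101 -18.5:96 -18.0:89 -17.5:88 -17.0:103 -16.5:96 -16.0:89 -15.5:74 -15.0:55 -14.5:43 -14.0:40 -13.5:42 -13.0:41 -12.5:42 -12.0:44 -11.5:43 -11.0:43 -10.5:43 -10.0:43 -9.5:43 -9.0:43 -8.5:45 -8.0:44 -7.5:41 -7.0:41 -6.5:43 -6.0:42 -5.5:36 -5.0:36 -4.5:36 -4.0:29 -3.5:23 -3.0:19 -2.5:11 -2.0:8 -1.5:4 -1.0:6 -0.5:9 0.0:7 0.5:4 1.0:1 1.5:5 2.0:8 2.5:7 3.0:4 3.5:5 4.0:8 4.5:9 5.0:14 5.5:22 6.0:34 6.5:36 7.0:39 7.5:42 8.0:44 8.5:44 9.0:43 9.5:44 10.0:45 10.5:44 11.0:44 11.5:43 12.0:42 12.5:43 13.0:43 13.5:44 14.0:43 14.5:44
95.0 -20.0:85 -19.5:85 -19.0:87 -18.5:94 -18.0:101 -17.5:101 -17.0:99 -16.5:99 -16.0:97 -15.5:97 -15.0:95 -14.5:97 -14.0:98 -13.5:97 -13.0:98 -12.5:99 -12.0:100 -11.5:103 -11.0:106 -10.5:107 -10.0:108 -9.5:109 -9.0:111 -8.5:112 -8.0:114 -7.5:120 -7.0:125 -6.5:126 -6.0:128 -5.5:126 -5.0:127 -4.5:125 -4.0:115 -3.5:101 -3.0:93 -2.5:91 -2.0:86 -1.5:81 -1.0:83 -0.5:84 0.0:85 0.5:85 1.0:85 1.5:83 2.0:83 2.5:82 3.0:83 3.5:84 4.0:76 4.5:62 5.0:76 5.5:88 6.0:86 6.5:90 7.0:107 7.5:121 8.0:123 8.5:123 9.0:123 9.5:124 10.0:122 10.5:123 11.0:123 11.5:122 12.0:122 12.5:122 13.0:122 13.5:121 14.0:122 14.5:122
```

Request:
{"api": "arm_command", "payload": {
  "series": [
    [0,0,-0.145,0,8],
    [0,0,-0.2,0,8],
    [0.2,-0.004,0,0,8],
    [0.25,0,0,0,8],
    [0.2,0,0,0,8],
    [0.083,0,0,0,8],
    [0,0,0,0,8],
    [0,0,0.1,0,8],
    [0,0,0.1,0,8],
    [0,0,0.05,0,8],
    [0,0,0.03,0,8],
    [0,0,0.03,0,8],
    [0,0,0.03,0,8],
    [0,0,0.025,0,8],
    [0,0,0.02,0,8],
    [0,0,0,0,8],
    [0,0,0,0,8]
  ]
}}

```text
clock: 17.65
tcp_pos: [0.5547, 0.2937, 0.1571]
eef_rot: [3.139, -0.001, 1.68]
wrist_force: [2.1, -0.7, 5.8]
opening: 0.0153
grip_force: 80.1
```

```bash
python3 gap2.py e 5.5
```

```text
[0.5547 0.2937 0.1571] [ 3.1388 -0.001   1.6803] [ 2.11   -0.7448  5.819 ]
5.5 -20.0:102 -19.5:101 -19.0:98 -18.5:76 -18.0:46 -17.5:25 -17.0:13 -16.5:10 -16.0:12 -15.5:16 -15.0:8 -14.5:8 -14.0:8 -13.5:9 -13.0:10 -12.5:5 -12.0:9 -11.5:7 -11.0:5 -10.5:6 -10.0:10 -9.5:9 -9.0:10 -8.5:16 -8.0:12 -7.5:10 -7.0:12 -6.5:12 -6.0:11 -5.5:13 -5.0:10 -4.5:8 -4.0:8 -3.5:7 -3.0:7 -2.5:14 -2.0:12 -1.5:13 -1.0:9 -0.5:7 0.0:9 0.5:8 1.0:11 1.5:11 2.0:9 2.5:9 3.0:8 3.5:5 4.0:8 4.5:11 5.0:10 5.5:7 6.0:7 6.5:12 7.0:14 7.5:8 8.0:11 8.5:10 9.0:11 9.5:10 10.0:6 10.5:7 11.0:7 11.5:8 12.0:10 12.5:8 13.0:5 13.5:7 14.0:4 14.5:9
```

Request:
{"api": "arm_command", "payload": {
  "series": [
    [0,0,-0.15,0,8],
    [0,0,-0.233,0,8],
    [-0.2,0.004,0,0,8],
    [-0.25,0,0,0,8],
    [-0.2,0,0,0,8],
    [-0.083,0,0,0,8],
    [0,0,0,0,8],
    [0,0,0.12,0,8],
    [0,0,0.12,0,8],
    [0,0,0.05,0,8],
    [0,0,0.03,0,8],
    [0,0,0.03,0,8],
    [0,0,0.025,0,8],
    [0,0,0.02,0,8],
    [0,0,0,0,8],
    [0,0,0,0,8]
  ]
}}

```text
clock: 19.3
tcp_pos: [0.5648, 0.2071, 0.156]
eef_rot: [3.138, -0.001, 1.681]
wrist_force: [2.3, 0.0, 5.8]
opening: 0.0148
grip_force: 79.9
```

```bash
python3 gap2.py f 50 95
```

```text
[0.5648 0.2071 0.156 ] [ 3.1384 -0.001   1.6813] [2.3263 0.0198 5.7534]
50.0 -20.0:99 -19.5:99 -19.0:99 -18.5:98 -18.0:98 -17.5:98 -17.0:99 -16.5:98 -16.0:100 -15.5:98 -15.0:99 -14.5:97 -14.0:99 -13.5:99 -13.0:99 -12.5:100 -12.0:98 -11.5:98 -11.0:99 -10.5:99 -10.0:98 -9.5:100 -9.0:98 -8.5:99 -8.0:98 -7.5:98 -7.0:97 -6.5:86 -6.0:66 -5.5:63 -5.0:71 -4.5:70 -4.0:73 -3.5:73 -3.0:72 -2.5:74 -2.0:77 -1.5:81 -1.0:81 -0.5:75 0.0:65 0.5:57 1.0:54 1.5:51 2.0:47 2.5:49 3.0:62 3.5:74 4.0:87 4.5:96 5.0:106 5.5:115 6.0:118 6.5:120 7.0:122 7.5:121 8.0:121 8.5:122 9.0:121 9.5:122 10.0:123 10.5:123 11.0:122 11.5:122 12.0:121 12.5:120 13.0:119 13.5:121 14.0:119 14.5:118
95.0 -20.0:98 -19.5:96 -19.0:97 -18.5:97 -18.0:99 -17.5:98 -17.0:101 -16.5:101 -16.0:103 -15.5:103 -15.0:102 -14.5:104 -14.0:104 -13.5:105 -13.0:106 -12.5:105 -12.0:108 -11.5:116 -11.0:119 -10.5:119 -10.0:117 -9.5:117 -9.0:115 -8.5:110 -8.0:102 -7.5:95 -7.0:91 -6.5:83 -6.0:78 -5.5:84 -5.0:90 -4.5:91 -4.0:91 -3.5:91 -3.0:91 -2.5:91 -2.0:90 -1.5:90 -1.0:89 -0.5:88 0.0:87 0.5:85 1.0:86 1.5:86 2.0:87 2.5:84 3.0:84 3.5:83 4.0:81 4.5:60 5.0:71 5.5:87 6.0:81 6.5:87 7.0:107 7.5:121 8.0:123 8.5:124 9.0:124 9.5:124 10.0:123 10.5:123 11.0:124 11.5:123 12.0:123 12.5:124 13.0:124 13.5:124 14.0:123 14.5:123
```

Request:
{"api": "arm_command", "payload": {
  "series": [
    [0,0,-0.12,0,8],
    [0,0,-0.25,0,8],
    [0,0,-0.25,0,8],
    [0,0,-0.11,0,8],
    [-0.2306,-0.1702,0,0,8],
    [-0.2306,-0.1702,0,0,8],
    [-0.2306,-0.1702,0,0,8],
    [-0.2306,-0.1702,0,0,8],
    [-0.2306,-0.1702,0,0,8],
    [-0.2306,-0.1702,0,0,8],
    [-0.2306,-0.1702,0,0,8],
    [-0.2306,-0.1702,0,0,8],
    [0,0,0,0.066,8],
    [0,0,0,0.066,8],
    [0,0,0,0,8],
    [0,0,0,0,8],
    [0,0,0,0,8]
  ]
}}

```text
clock: 21.05
tcp_pos: [0.4254, -0.0312, 0.2421]
eef_rot: [-3.141, -0.0, 1.408]
wrist_force: [0.4, -0.0, -0.7]
opening: 0.015
grip_force: 79.0
```

```bash
python3 - <<'E'
from h import *
o=get_obs(); print(o["tcp_pos"],o["eef_rot"],o["wrist_force"])
im=grab_frame("wrist"); cv2.imwrite("pics/w9.png",im)
for d in tip_of("wedge","scene")[:1]: pass
grab_frame("scene"); c=cal("scene")
for d in tip_of("wedge","scene")[:1]: print(d["p"],c[2]+c[3]@np.array(d["centre"]))
E
```

```text
[ 0.4254 -0.0312  0.2421] [-3.141  -0.      1.4083] [ 0.3945 -0.0079 -0.6765]
0.76 [ 0.428  -0.0365  0.1552]
```

View pics/w9.png

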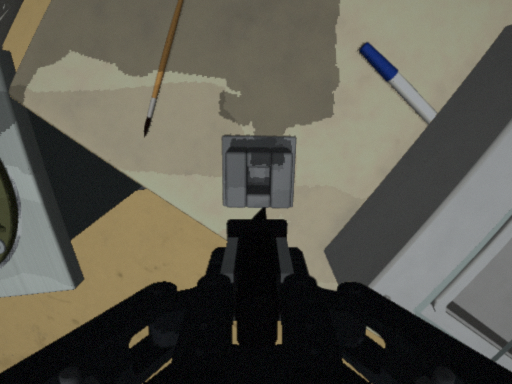

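Request:
{"api": "arm_command", "payload": {
  "series": [
    [0.002,0.011,0,0,8],
    [0,0,0.2,0,8],
    [0,0,0.2,0,8],
    [0,0,0.15,0,8],
    [0,0,0,0,8],
    [0,0,0.1,0,8],
    [0,0,0.1,0,8],
    [0,0,0.1,0,8],
    [0,0,0.1,0,8],
    [0,0,0.1,0,8],
    [0,0,0.1,0,8],
    [0,0,0.05,0,8],
    [0,0,0.015,0,8],
    [0,0,0,0,8],
    [0,0,0,0,8]
  ]
}}

```text
clock: 22.75
tcp_pos: [0.4273, -0.0316, 0.0969]
eef_rot: [3.141, -0.0, 1.405]
wrist_force: [0.2, -0.4, -0.2]
opening: 0.0157
grip_force: 79.1
```

Request:
{"api": "arm_command", "payload": {
  "series": [
    [0,0,0.01,0,8],
    [0,0,0.008,0,8],
    [0,0,0,0,8],
    [0,0,0,0,8]
  ]
}}

```text
clock: 23.15
tcp_pos: [0.4271, -0.0316, 0.0944]
eef_rot: [3.141, -0.0, 1.404]
wrist_force: [-0.3, 1.2, 1.7]
opening: 0.0146
grip_force: 79.5
```

Request:
{"api": "arm_command", "payload": {
  "series": [
    [0,0,0.003,0,20],
    [0,0,0,0,30],
    [0,0,0,0,60],
    [0,0,0,0,85],
    [0,0,0,0,85],
    [0,0,0,0,85],
    [0,0,0,0,85],
    [0,0,-0.2,0,85],
    [0,0,-0.25,0,85],
    [0,0,-0.25,0,85],
    [0,0,-0.25,0,85],
    [0,0,-0.25,0,85],
    [0.2,0,-0.25,0,85],
    [0,0,0,0,85],
    [0,0,0,0,85]
  ]
}}

```text
clock: 24.65
tcp_pos: [0.4309, -0.0077, 0.268]
eef_rot: [3.141, -0.0, 1.406]
wrist_force: [0.8, -0.9, -0.6]
opening: 0.0849
grip_force: 0.0
```

```bash
python3 - <<'E'
from h import *
o=get_obs(); print(o["tcp_pos"],o["wrist_force"],o["opening"])
for n in ("wrist","scene","top"):
    c=cal(n); im=grab_frame(n); cv2.imwrite(f"pics/{n}z.png",im)
    for t in ("wedge","stand","dish","jar","reagent"):
        for d in tip_of(t,n)[:1]: print(n,t,round(d["p"],2),c[2]+c[3]@np.array(d["centre"]))
w=cv2.imread("pics/wristz.png"); s=cv2.imread("pics/scenez.png")
p=proj([.5,.12,.05],"scene")[0].astype(int)
cv2.imwrite("pics/fin.png",cv2.convertScaleAbs(np.hstack([cv2.resize(w[90:270,166:346],(400,400)),cv2.resize(s[p[1]-110:p[1]+110,p[0]-110:p[0]+110],(400,400))]),alpha=1.6))
E
```

```text
[ 0.4309 -0.0077  0.268 ] [ 0.7742 -0.9342 -0.6449] 0.08493379241053405
wrist wedge 0.88 [ 0.4262 -0.0367  0.0074]
wrist stand 0.85 [ 0.4253 -0.0379 -0.0024]
wrist dish 0.37 [ 0.4311 -0.0373  0.0046]
scene wedge 0.59 [ 0.4289 -0.0353  0.0062]
scene stand 0.86 [ 0.4265 -0.0361 -0.003 ]
scene dish 0.66 [0.4049 0.2175 0.0025]
scene jar 0.67 [ 0.4684  0.3801 -0.0034]
scene reagent 0.88 [0.604  0.4614 0.0024]
top wedge 0.51 [ 0.4234 -0.0345  0.0054]
top stand 0.71 [ 0.426  -0.034  -0.0016]
top dish 0.7 [ 0.4012  0.221  -0.0011]
top jar 0.78 [ 0.4664  0.3847 -0.0013]
top reagent 0.76 [ 0.6016  0.4629 -0.0029]
```

View pics/fin.png

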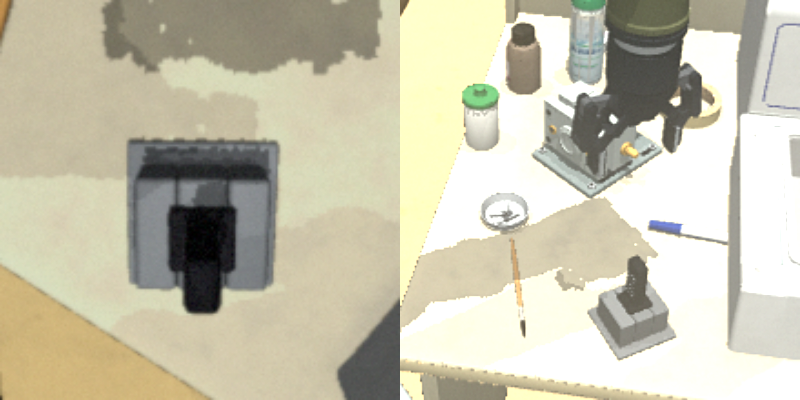

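Request:
{"api": "arm_command", "payload": {
  "series": [
    [0.316,0.031,-0.06,0,85],
    [0.316,0.031,-0.06,0,85],
    [0.316,0.031,-0.06,0,85],
    [0.316,0.031,-0.06,0,85],
    [0.316,0.031,-0.03,0,85],
    [0.316,0.031,0,0,85],
    [0.316,0.031,0,0,85],
    [0,0,0,-0.066,85],
    [0,0,0,-0.066,85],
    [0,0,0,0,85],
    [0,0,0,0,85]
  ]
}}

```text
clock: 26.65
tcp_pos: [0.5005, 0.2493, 0.3002]
eef_rot: [-3.141, 0.0, 1.677]
wrist_force: [0.5, 0.3, 0.3]
opening: 0.0853
grip_force: 0.0
```

```bash
python3 - <<'E'
from h import *
o=get_obs(); print(o["tcp_pos"],o["eef_rot"])
im=grab_frame("wrist"); c=cal("wrist"); cv2.imwrite("pics/wp.png",im); g=cv2.cvtColor(im,cv2.COLOR_BGR2GRAY)
th=np.radians(6.5); p=np.array([np.cos(th),np.sin(th),0]); q=np.array([-p[1],p[0],0]); m=np.array([.564,.245,.102])
s=np.arange(-32,12,.5)*1e-3
for y in (-.054,-.044,-.034,0,.034,.044,.054):
    uv=proj(m+y*q+s[:,None]*p,"wrist",c).astype(np.float32).T[:,None]; v=cv2.remap(g,uv[0],uv[1],cv2.INTER_LINEAR)[0]
    print(y," ".join(f"{a*1e3:.1f}:{b}" for a,b in zip(s,v)))
E
```

```text
[0.5005 0.2493 0.3002] [-3.1414  0.      1.6766]
-0.054 -32.0:119 -31.5:118 -31.0:118 -30.5:117 -30.0:117 -29.5:116 -29.0:113 -28.5:99 -28.0:85 -27.5:79 -27.0:74 -26.5:91 -26.0:115 -25.5:126 -25.0:129 -24.5:130 -24.0:129 -23.5:129 -23.0:128 -22.5:128 -22.0:128 -21.5:129 -21.0:130 -20.5:130 -20.0:131 -19.5:131 -19.0:130 -18.5:129 -18.0:127 -17.5:128 -17.0:128 -16.5:129 -16.0:129 -15.5:129 -15.0:129 -14.5:129 -14.0:129 -13.5:129 -13.0:128 -12.5:125 -12.0:118 -11.5:112 -11.0:104 -10.5:97 -10.0:103 -9.5:112 -9.0:116 -8.5:118 -8.0:119 -7.5:118 -7.0:118 -6.5:118 -6.0:118 -5.5:118 -5.0:118 -4.5:118 -4.0:118 -3.5:117 -3.0:117 -2.5:116 -2.0:116 -1.5:113 -1.0:105 -0.5:97 0.0:77 0.5:59 1.0:58 1.5:60 2.0:70 2.5:83 3.0:93 3.5:96 4.0:100 4.5:111 5.0:122 5.5:124 6.0:126 6.5:126 7.0:127 7.5:127 8.0:125 8.5:124 9.0:124 9.5:124 10.0:125 10.5:125 11.0:125 11.5:124
-0.044 -32.0:119 -31.5:117 -31.0:103 -30.5:89 -30.0:68 -29.5:45 -29.0:32 -28.5:27 -28.0:30 -27.5:45 -27.0:63 -26.5:91 -26.0:119 -25.5:124 -25.0:129 -24.5:130 -24.0:130 -23.5:130 -23.0:129 -22.5:129 -22.0:128 -21.5:129 -21.0:130 -20.5:132 -20.
[... 3691 characters left out ...]
30.5:32 -30.0:30 -29.5:27 -29.0:23 -28.5:19 -28.0:22 -27.5:30 -27.0:40 -26.5:49 -26.0:63 -25.5:80 -25.0:89 -24.5:91 -24.0:91 -23.5:90 -23.0:89 -22.5:89 -22.0:89 -21.5:90 -21.0:90 -20.5:91 -20.0:92 -19.5:93 -19.0:93 -18.5:93 -18.0:93 -17.5:92 -17.0:92 -16.5:92 -16.0:92 -15.5:91 -15.0:91 -14.5:92 -14.0:92 -13.5:93 -13.0:93 -12.5:90 -12.0:88 -11.5:85 -11.0:79 -10.5:69 -10.0:58 -9.5:47 -9.0:40 -8.5:38 -8.0:37 -7.5:37 -7.0:37 -6.5:37 -6.0:37 -5.5:36 -5.0:35 -4.5:34 -4.0:34 -3.5:34 -3.0:34 -2.5:32 -2.0:32 -1.5:33 -1.0:33 -0.5:32 0.0:33 0.5:37 1.0:42 1.5:45 2.0:51 2.5:60 3.0:67 3.5:72 4.0:77 4.5:84 5.0:89 5.5:91 6.0:92 6.5:92 7.0:91 7.5:90 8.0:90 8.5:90 9.0:90 9.5:90 10.0:89 10.5:90 11.0:90 11.5:89
```

```bash
python3 -c "
from plant import *
print(hand_in())"
```

```text
the job is handed in; nothing more can be done
None
```

I handed the job in at about 27 s: the cover stands about 9 mm off the pump (about 8.9 mm left, 9.7 mm right by camera), and the wedge is back upright in its stand. The hand-in gave no verdict, so a pass is not confirmed.

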